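# Load the leather stamps into the numbered rack, passing over the blocked pocket

### The arm

A 6-joint arm with a two-finger parallel gripper is mounted at the origin on the work surface. World frame = base frame: x ahead of the robot, y to its left, z up, the work surface at z = 0. Lengths are in m, angles in rad, forces in N, time in s.
With the tool pointing down it reaches from about 0.375 to 0.9 m from the base axis. Payload 3.1 kg.
Tool frame: the origin (TCP) lies on the centre line of the jaws, within the pads' length; the fingertips stand 8 mm ahead of it and the grasp point (between the pads) lies 11 mm behind it; z points along the fingers, y is the line along which they close (so a half turn about z gives the same grasp; the last joint's range is limited). The gripper opens to 87 mm and grips with 3 to 60 N. Pads are 19 mm wide; open, the fingers measure 117 mm over their backs; the gripper's body (75 mm by 190 mm) begins 51 mm behind the grasp point.
Start: joints at [1.034, 0.527, 1.433, -0, 1.181, -0.178], TCP at [0.219, 0.585, 0.231] pointing down, gripper open.
Joint ranges: [-3.08, 3.08], [-0.75, 2.2], [0.22, 2.44], [-1.43, 4.57], [0, 2.65], [-2.85, 2.85]. Speed limits (rad/s): [2.79, 2.79, 3.14, 3.14, 3.14, 3.14].

### API

Orientations are given as a unit quaternion [x, y, z, w].
In Python, from rig import robot gives the robot as it stands. The module is installed in compiled form; this text tells all that it offers.
- The arm moves only by the tool send_rows, never from a script. Its argument "increments" is one flat list of numbers, 7 for each row, row after row: the turn, a rotation vector about the world's x, y, z in rad, then the shift along the world's x, y, z in cm, then the opening, from 0 (shut) to 1 (fully open). A call has 1 to 20 rows; each row shifts and turns the commanded pose from where the row before left it; what a row does not reach is not made up. A row lasts 1/12 s, in which the tool goes at most 41.7 mm and 7.16 degrees, less where a joint would pass 70% of its speed; a pose out of reach is approached as far as the arm can. A call is refused whole if a number of a shift passes 4.17 or a number of a turn 0.125, either way. A call with a gripper value outside its range is refused whole. The fingers move at their own pace and stop on an object; "newtons" is the grip in N (left out, the last holds). Time passes only in rows, so rows that do not move let the fingers close. It gives the time, the measured TCP pose, the force, the opening and the grip force at its end, in the units of the state.
- robot.get_obs(): the state, without advancing time (a new reading comes with each control period).
- robot.camera(name): name is "side" or "top" or "wrist"; returns a dict with "image" (400x640x3 uint8, red, green, blue), "range_z" (400x640 float32, m along the optical axis (not along the pixel's ray), 0 where there is no reading), "fx", "fy", "cx", "cy" (pixels), "R" (3x3) and "t" (3): a world point X has camera coordinates R X + t. Camera axes: x right, y down, z forward; pixel columns grow to the right and rows downward; lengths in m; the calibration is good to about 2 mm. The wrist camera is an equidistant fisheye: a pixel r from the principal point sees the ray r / f radians off the axis. A picture is of the moment at which its call begins.
- robot.hand_in(): hands the job in; it is judged then, once.
The state is a dict: "time": time; "q": joint angles; "joint_velocities": joint speeds; "joint_torque": joint torques, N m; "position": TCP position; "tool_rot": TCP orientation; "ft_force": force on the tool from outside, world axes, zero at the start; "moment": the same for the moment, N m; "grip_width": finger opening in m; "grip_force": force on a finger pad.
Only numpy, scipy, OpenCV 4.12 (cv2) and the standard library are available. Lean on these libraries where they do the work, as an engineer would, in place of code of your own. Each camera call takes 0.05 s, during which the arm holds its last target. There are 200 camera calls.

### The job

Put the three hand stamps foot first into the sloping rack, one at a time: the short one, then the middle one, then the long one, going up through the pockets by number (one to four brass studs mark them) from the lowest. One pocket, nobody knows which, has a broken-off slug of wood stuck at the bottom out of sight, so that a stamp stops short in it: leave that one empty and carry on with the next number, so that the three other pockets end up filled in order. Each stamp must be fully home, its steel shank sunk to the wood; do not force or lay down any stamp, and leave the other things on the bench where they are.

Things in the scene. Friction and masses are not known exactly. Their poses are not given: they have to be found in the camera images.
- short: The short hand stamp, loose, standing on the table. 110 mm long: square steel shank 26 x 26 mm (lowest 5 mm 22 x 22) up to 55 mm from the foot, then a beech handle 24 x 24 mm, sides in line with the shank's, up to 104 mm, then a round cap 23 mm across. About 0.3 kg. Origin: centre of the foot; z up towards the cap, x and y square to its sides.
- middle: The middle hand stamp, loose, standing on the table. 130 mm long: square steel shank 26 x 26 mm (lowest 5 mm 22 x 22) up to 55 mm from the foot, then a beech handle 24 x 24 mm, sides in line with the shank's, up to 124 mm, then a round cap 23 mm across. About 0.3 kg. Origin: centre of the foot; z up towards the cap, x and y square to its sides.
- long: The long hand stamp, loose, standing on the table. 150 mm long: square steel shank 26 x 26 mm (lowest 5 mm 22 x 22) up to 55 mm from the foot, then a beech handle 24 x 24 mm, sides in line with the shank's, up to 144 mm, then a round cap 23 mm across. About 0.3 kg. Origin: centre of the foot; z up towards the cap, x and y square to its sides.
- rack: Fixed wooden rack, 300 mm along its y, 150 deep, 130 high; origin: centre of its underside, z up, front to -x. Four pockets in a row along y, 65 mm apart, in a 75 mm wide face sloping up and to the front; pocket 1 at the +y end, 4 at the -y end, marked by 1 to 4 brass studs in front of each mouth. All pocket axes lean 35 degrees to the front: the way in is (0.574, 0, -0.819) in the rack's frame.
- pocket1_mouth (a point): Centre of the mouth of pocket 1, in the sloping face; axes as the rack's. The pocket is 29 x 29 mm, two of its sides parallel to the rack's y, with a 3 mm chamfer, 55 mm deep.
- pocket2_mouth (a point): Centre of the mouth of pocket 2, in the sloping face; axes as the rack's. The pocket is 29 x 29 mm, two of its sides parallel to the rack's y, with a 3 mm chamfer, 55 mm deep.
- pocket3_mouth (a point): Centre of the mouth of pocket 3, in the sloping face; axes as the rack's. The pocket is 29 x 29 mm, two of its sides parallel to the rack's y, with a 3 mm chamfer, 55 mm deep.
- pocket4_mouth (a point): Centre of the mouth of pocket 4, in the sloping face; axes as the rack's. The pocket is 29 x 29 mm, two of its sides parallel to the rack's y, with a 3 mm chamfer, 55 mm deep.
- pocket1_floor (a point): Centre of the true floor of pocket 1, 55 mm in from the mouth along its axis (where the foot of a stamp that is home stands); axes as the rack's. If this is the blocked pocket, a fixed slug fills its lowest 24 mm and a stamp stops 24 mm short.
- pocket2_floor (a point): Centre of the true floor of pocket 2, 55 mm in from the mouth along its axis (where the foot of a stamp that is home stands); axes as the rack's. If this is the blocked pocket, a fixed slug fills its lowest 24 mm and a stamp stops 24 mm short.
- pocket3_floor (a point): Centre of the true floor of pocket 3, 55 mm in from the mouth along its axis (where the foot of a stamp that is home stands); axes as the rack's. If this is the blocked pocket, a fixed slug fills its lowest 24 mm and a stamp stops 24 mm short.
- pocket4_floor (a point): Centre of the true floor of pocket 4, 55 mm in from the mouth along its axis (where the foot of a stamp that is home stands); axes as the rack's. If this is the blocked pocket, a fixed slug fills its lowest 24 mm and a stamp stops 24 mm short.
- spool: Bystander: white thread spool, standing, 42 mm across, 50 mm high. Origin: underside.
- awl: Bystander: awl with a dark wood handle, lying, 130 mm long, under 35 mm high.
- burnisher: Bystander: dark wood block 90 x 50 x 35 mm. Origin: centre of the underside.
- hammer: Bystander: hammer lying on the bench between the robot and the rack, 200 mm long, under 40 mm high.
- glue_tin: Bystander: closed tin, 80 mm across, 75 mm high. Origin: underside.
- last: Bystander: grey plastic shoe last, about 210 x 76 x 90 mm. Origin: underside.
There are look-alikes about, which are no part of the job. Leave any red look-alike of the short alone. Leave any green or orange look-alike of the middle alone.

How it is judged:
By the outcome, as a careful person would: the job done as asked, in the order asked, and still so for the second after the job is handed in, with the robot touching nothing.
It also fails if it takes over 72 s, if anything falls off the work surface, if the arm or the gripper's body presses on something with over 40 N, if the wrist force passes 120 N, or if a joint passes its speed limit or range.

## Working session

There is one attempt and no reset: what is moved stays moved. The work goes in short steps, Python scripts to look and compute and a tool call to move; the robot and the scene stay as the last step left them, time stands still between calls to the robot, and variables do not carry over. Pictures are saved under pics/ and viewed, at most 10 in all, crops included, and the job is handed in when it is done.

Besides the shell and the picture viewer there is one more tool, called after "Call:" in YAML: its name, and indented under it one key for each argument. send_rows: Moves the arm, as the interface text tells. Its arguments: {"type":"object","properties":{"increments":{"type":"array"},"newtons":{"type":"number"}},"required":["increments"]}

```bash
mkdir -p pics; cat > h.py <<'E'
import numpy as np, cv2
from rig import robot
def snap(name):
    c=robot.camera(name); np.savez(f'pics/{name}.npz',**c)
    return c
def cloud(c):
    v,u=np.mgrid[0:400,0:640]; z=c['range_z']
    P=np.stack([(u-c['cx'])/c['fx']*z,(v-c['cy'])/c['fy']*z,z],-1)
    return (P-c['t'])@c['R']   # R^T (p-t)
E
python3 - <<'E'
from h import *
for n in ['top','side']:
    c=snap(n); cv2.imwrite(f'pics/{n}.png',c['image'][:,:,::-1])
    print(n,c['fx'],c['cx'],c['cy'],c['R'].round(3).tolist(),c['t'].round(3))
o=robot.get_obs();print(o)
E
```

```text
top 469.7919149340132 316.0664939990452 197.47235953135856 [[-0.005, -1.0, 0.02], [-0.995, 0.004, -0.099], [0.099, -0.02, -0.995]] [0.027 0.573 1.43 ]
side 385.82929417874044 317.3130229342104 200.54678410119396 [[0.758, -0.652, 0.005], [-0.481, -0.564, -0.671], [0.44, 0.507, -0.741]] [-0.396  0.368  0.971]
{'time': 0.1, 'q': array([ 1.03350095e+00,  5.28374564e-01,  1.43378751e+00, -4.66019460e-05,
        1.18139411e+00, -1.78479407e-01]), 'joint_velocities': array([ 9.23689927e-05, -3.55820228e-03, -1.99623117e-03, -3.81742281e-04,
       -1.36613975e-03,  3.07969611e-03]), 'joint_torque': array([-2.75615148e-04, -4.40986526e+01, -1.77149820e+01,  6.35048677e-02,
        5.34641964e-02, -5.98398856e-05]), 'position': array([0.21911216, 0.58463696, 0.22966439]), 'tool_rot': array([ 1.78438281e-01,  9.83950616e-01, -9.27108623e-04, -3.23726458e-04]), 'ft_force': array([ 1.10008537,  0.16644936, -0.53518401]), 'moment': array([-0.04386516, -0.0096814 ,  0.00319106]), 'grip_force': 0.0, 'grip_width': 0.08715257196200948}
```

View pics/top.png

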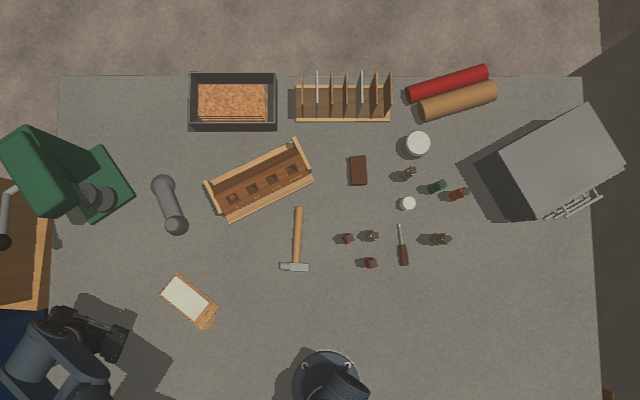

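View pics/side.png

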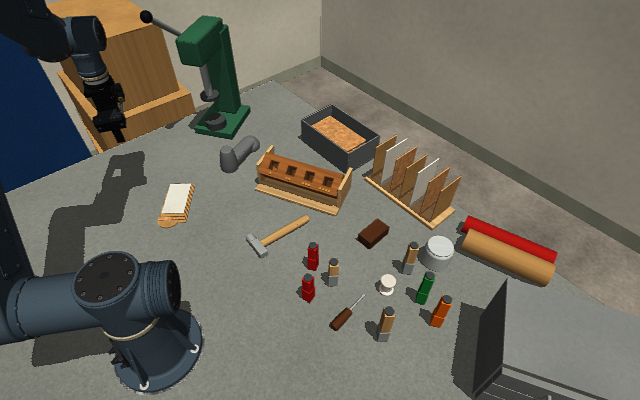

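The top view shows the plain beech stamps at about (370,236), (408,174) and (440,239), with red, green and orange look-alikes beside them. The rack is at (258,180) with its front towards the robot, and the hammer at (297,240). The side view shows the same stamps at (333,271), (410,257) and (386,324), and the rack pockets at (273..330, 165..182).

```bash
cat > m1.py <<'E'
from h import *
T=dict(np.load('pics/top.npz')); S=dict(np.load('pics/side.npz'))
PT,PS=cloud(T),cloud(S)
def proj(c,X):
    p=c['R']@X+c['t']; return c['fx']*p[0]/p[2]+c['cx'],c['fy']*p[1]/p[2]+c['cy']
for nm,(u,v) in dict(a=(370,236),b=(408,174),c=(440,239),red1=(345,238),red2=(369,262),green=(436,187),orange=(458,195),spool=(408,203),tin=(418,144)).items():
    X=PT[v,u]
    both=np.concatenate([PT.reshape(-1,3),PS.reshape(-1,3)])
    d=np.hypot(*(both[:,:2]-X[:2]).T); k=both[(d<.035)&(both[:,2]>.015)&(both[:,2]<.2)]
    h=np.percentile(k[:,2],98)
    cap=k[k[:,2]>h-.012]
    lo=k[k[:,2]<h-.015]
    r=cv2.minAreaRect((lo[:,:2]*1000).astype(np.float32))
    print(nm,'h',h.round(4),'cap',np.median(cap[:,:2],0).round(4),(cap[:,:2].min(0)+cap[:,:2].max(0))/2,'rect',np.round(r[0],1),np.round(r[1],1),round(r[2],1),len(k))
# rack region heights
m=np.zeros((400,640),bool); m[135:225,200:318]=1
for c,P in ((T,PT),):
    q=P[m]; q=q[(q[:,2]>.02)]
    print('rack zmax',np.percentile(q[:,2],[50,90,99]).round(4)); r=cv2.minAreaRect((q[:,:2]*1000).astype(np.float32)); print(r)
q=np.concatenate([PT.reshape(-1,3),PS.reshape(-1,3)])
q=q[(q[:,2]>.02)&(q[:,2]<.16)&(np.hypot(q[:,0]-np.median(PT[m][:,0]),q[:,1]-np.median(PT[m][:,1]))<.2)]
im=cv2.resize(T['image'][130:230,195:325,::-1],None,fx=6,fy=6,interpolation=cv2.INTER_CUBIC)
i2=cv2.resize(S['image'][140:220,245:360,::-1],None,fx=6.78,fy=6,interpolation=cv2.INTER_CUBIC)[:, :780]
i2=cv2.resize(S['image'][140:220,245:360,::-1],(780,543))
cv2.imwrite('pics/rackside.png',i2); cv2.imwrite('pics/racktop.png',im)
E
python3 m1.py
```

```text
a h 0.1117 cap [ 0.453  -0.1464] [ 0.45402528 -0.14565071] rect [ 452.8 -146.1] [28. 26.] 52.9 365
b h 0.1316 cap [ 0.6404 -0.2569] [ 0.64323499 -0.25612191] rect [ 641.5 -256.1] [28.4 28.3] 42.9 491
c h 0.152 cap [ 0.4412 -0.3453] [ 0.44099658 -0.34470833] rect [ 442.8 -346.2] [27.9 29.5] 51.1 630
red1 h 0.1134 cap [ 0.4459 -0.0717] [ 0.44544423 -0.0695667 ] rect [444.6 -70.3] [29.6 26.5] 29.6 346
red2 h 0.1126 cap [ 0.3708 -0.1389] [ 0.37100819 -0.13878415] rect [ 371.2 -138.7] [28.3 25.6] 16.8 403
green h 0.1329 cap [ 0.5988 -0.3426] [ 0.60087387 -0.3415825 ] rect [ 600.1 -342.4] [28.4 26.1] 30.7 499
orange h 0.1322 cap [ 0.5774 -0.4096] [ 0.57926271 -0.40987327] rect [ 579.8 -411. ] [28.  29.8] 31.9 572
spool h 0.0551 cap [ 0.5528 -0.2599] [ 0.55369026 -0.25959838] rect [ 544.7 -264.2] [ 9.7 25.4] 29.7 342
tin h 0.08 cap [ 0.7316 -0.2874] [ 0.73174491 -0.28658996] rect [ 717.2 -285.3] [67.7 42.1] 87.0 1015
rack zmax [0.0911 0.1113 1.4787]
((550.6904296875, 155.38323974609375), (309.4515686035156, 303.9989318847656), 27.103965759277344)
```

View pics/rackside.png

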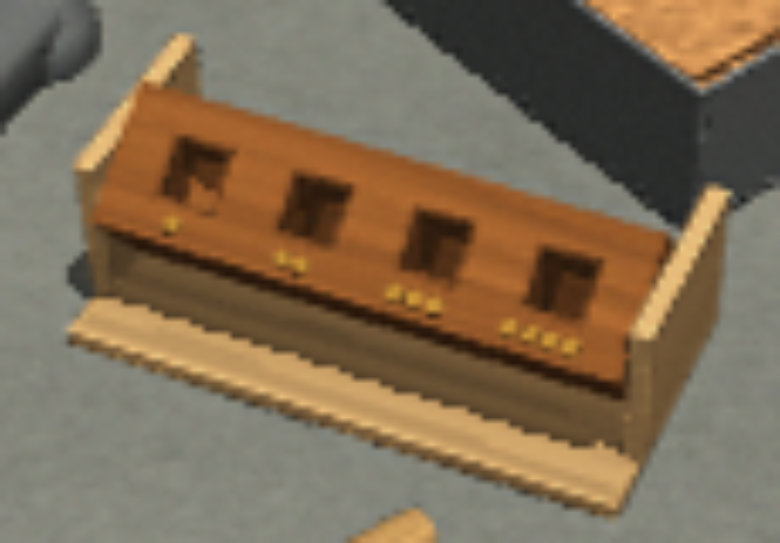

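View pics/racktop.png

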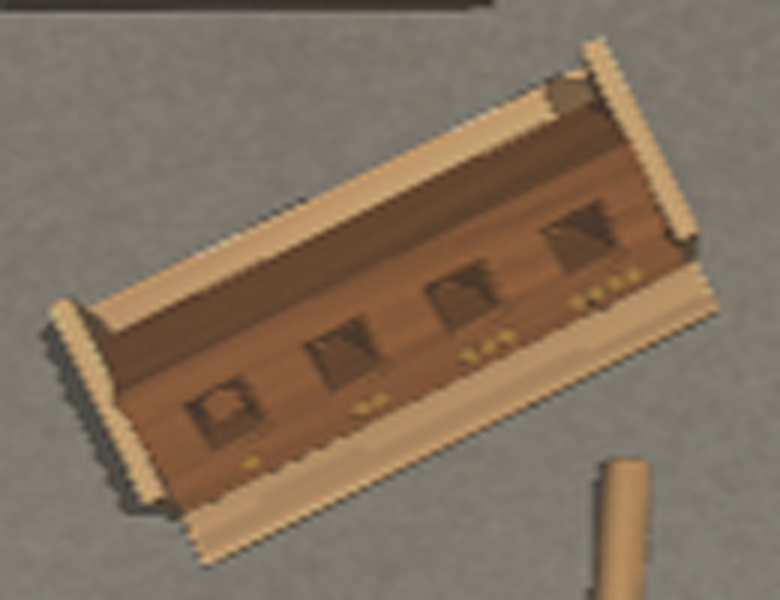

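The crops show the studs plainly: pocket 1 at side crop (195,175), then 2, 3 and 4 to (565,280), with the front board nearest the robot. In the top crop the pockets run from (225,410) to (580,235), so the rack's yaw is about 27 degrees.

```bash
cat > m2.py <<'E'
from h import *
from scipy.optimize import least_squares
from scipy import ndimage
def rackfit(c,P,seed,tol=.006,ok=None,ctr=None):
    # plane RANSAC-lite: points near seed, refine
    ctr=-c['R'].T@c['t']
    psi=np.radians(27); n=np.array([-.574*np.cos(psi),-.574*np.sin(psi),.819])
    near=(np.linalg.norm(P[...,:2]-seed[:2],axis=-1)<.17)&(P[...,2]>.05)&(P[...,2]<.14)
    d0=np.median(P[near]@n)
    for t in (.015,.008,.005,.004,.004):
        k=near&(abs(P@n-d0)<t); q=P[k]; m=q.mean(0); n=np.linalg.svd(q-m,full_matrices=False)[2][2]; n*=np.sign(n[2]); d0=m@n
    psi=np.arctan2(-n[1],-n[0]); print('  plane n',n.round(3),'psi',np.degrees(psi).round(2),'tilt',np.degrees(np.arccos(n[2])).round(2),len(q),'rms',np.std(q@n-d0).round(4))
    ry=np.array([-np.sin(psi),np.cos(psi),0]); 
    ray=P-ctr; s=(d0-n@ctr)/(ray@n); X=ctr+ray*s[...,None]
    hole=(P@n-d0<-tol)&(np.linalg.norm(X[...,:2]-seed[:2],axis=-1)<.15)
    lab,nn=ndimage.label(hole); out=[]
    for i in range(1,nn+1):
        g=X[lab==i]
        if len(g)<30: continue
        u=(g@ry); 
        if np.ptp(u)<.045: 
            r=P[lab==i]@n-d0
            out.append((u.mean(),g.mean(0),np.ptp(u),len(g),r.min()))
    for o in sorted(out,key=lambda o:-o[0]): print('  pocket',o[1].round(4),'ext',round(o[2],4),o[3],'deepest',o[4].round(4))
    return
def sqfit(q,x0,rows):
    def res(p):
        c,s=np.cos(p[2]),np.sin(p[2]); d=q[:,:2]-p[:2]
        a=abs(np.stack([c*d[:,0]+s*d[:,1],-s*d[:,0]+c*d[:,1]])); half=np.where(q[:,2]<.055,.013,.012)
        return np.maximum(a[0],a[1])-half
    best=min((least_squares(res,[*x0,y],loss='soft_l1',f_scale=.001,x_scale=[.01,.01,.3]) for y in np.radians([0,20,40,60,80])),key=lambda r:r.cost)
    return best.x[:2].round(4),(np.degrees(best.x[2])%90).round(1),(best.cost/len(q)*1e6).round(3)
if __name__=='__main__':
    for n in ('top','side'):
        c=dict(np.load(f'pics/{n}.npz')); P=cloud(c); print(n); rackfit(c,P,np.array([.55,.155,.09]))
        for nm,x0,h in (('short',(.453,-.146),.11),('middle',(.641,-.256),.13),('long',(.442,-.346),.15)):
            q=P.reshape(-1,3); q=q[(np.hypot(*(q[:,:2]-x0).T)<.026)&(q[:,2]>.012)&(q[:,2]<h-.008)]
            print('  ',nm,len(q),sqfit(q,x0,0))
    c=robot.camera('wrist'); np.savez('pics/wrist.npz',**c); print(c['fx'],c['cx'],c['cy'],c['R'].round(3).tolist(),(-c['R'].T@c['t']).round(3))
    T=dict(np.load('pics/top.npz'));P=cloud(T); q=P[135:225,200:318].reshape(-1,3); q=q[(q[:,2]>.08)&(q[:,2]<.2)]
    print('zs',np.percentile(q[:,2],[90,97,99,100]).round(3))
E
python3 m2.py
```

```text
top
  plane n [-0.512 -0.253  0.821] psi 26.26 tilt 34.82 1666 rms 0.002
  pocket [0.5641 0.2724 0.0955] ext 0.03 82 deepest -0.0479
  pocket [0.5929 0.2138 0.0954] ext 0.0287 81 deepest -0.0584
  pocket [0.622  0.1557 0.0957] ext 0.0279 81 deepest -0.0593
  pocket [0.6507 0.0978 0.0958] ext 0.0306 81 deepest -0.0586
   short 53 (array([ 0.4546, -0.1467]), np.float64(52.3), np.float64(0.257))
   middle 95 (array([ 0.6435, -0.2571]), np.float64(46.9), np.float64(0.308))
   long 140 (array([ 0.4431, -0.3466]), np.float64(53.1), np.float64(0.157))
side
  plane n [-0.508 -0.249  0.825] psi 26.16 tilt 34.45 1441 rms 0.002
  pocket [0.5618 0.2713 0.0932] ext 0.0276 64 deepest -0.0422
  pocket [0.5908 0.213  0.0934] ext 0.029 72 deepest -0.0607
  pocket [0.6193 0.1552 0.0935] ext 0.0272 69 deepest -0.0593
  pocket [0.648  0.0968 0.0935] ext 0.0273 72 deepest -0.0589
   short 188 (array([ 0.4537, -0.1452]), np.float64(52.5), np.float64(0.351))
   middle 275 (array([ 0.6428, -0.2555]), np.float64(47.5), np.float64(0.353))
   long 340 (array([ 0.4423, -0.3449]), np.float64(51.5), np.float64(0.169))
309.70691628693146 321.4374491062576 205.34971388244603 [[0.351, 0.936, -0.001], [0.893, -0.334, 0.3], [0.281, -0.106, -0.954]] [0.142 0.614 0.385]
zs [0.113 0.116 0.119 0.124]m2.py:14: RuntimeWarning: divide by zero encountered in divide
  ray=P-ctr; s=(d0-n@ctr)/(ray@n); X=ctr+ray*s[...,None]
m2.py:14: RuntimeWarning: invalid value encountered in multiply
  ray=P-ctr; s=(d0-n@ctr)/(ray@n); X=ctr+ray*s[...,None]
```

Call:
send_rows:
  increments: [0,0,-0.0149,1.83,-3.5,0.2,0.55,0,0,-0.0149,1.83,-3.5,0.2,0.55,0,0,-0.0149,1.83,-3.5,0.2,0.55,0,0,-0.0149,1.83,-3.5,0.2,0.55,0,0,-0.0149,1.83,-3.5,0.2,0.55,0,0,-0.0149,1.83,-3.5,0.2,0.55,0,0,-0.0149,1.83,-3.5,0.2,0.55,0,0,-0.0149,1.83,-3.5,0.2,0.55,0,0,-0.0149,1.83,-3.5,0.2,0.55,0,0,-0.0149,1.83,-3.5,0.2,0.55,0,0,-0.0149,1.83,-3.5,0.2,0.55,0,0,-0.0149,0.38,-3.85,0.2,0.55,0,0,-0.0149,0.38,-3.85,0.2,0.55,0,0,-0.0149,0.38,-3.85,0.2,0.55,0,0,-0.0149,0.38,-3.85,0.2,0.55,0,0,-0.0149,0.38,-3.85,0.2,0.55,0,0,-0.0149,0.38,-3.85,0.2,0.55,0,0,-0.0149,0.38,-3.85,0.2,0.55,0,0,-0.0149,0.38,-3.85,0.2,0.55,0,0,-0.0149,0.38,-3.85,0.2,0.55]
  newtons: 25

```text
time: 1.82
position: [0.4545, -0.1482, 0.2706]
tool_rot: [0.323, 0.946, 0.0, -0.0]
ft_force: [0.8, 0.8, 0.6]
grip_width: 0.0478
grip_force: 0.0
```

```bash
cat >> h.py <<'E'
from scipy.spatial.transform import Rotation as Ro
def wcloud(c):
    v,u=np.mgrid[0:400,0:640]; z=c['range_z']; a=(u-c['cx'])/c['fx']; b=(v-c['cy'])/c['fy']; r=np.hypot(a,b)+1e-9
    k=np.tan(np.minimum(r,1.45))/r*z
    return (np.stack([a*k,b*k,z],-1)-c['t'])@c['R']
def pose():
    o=robot.get_obs(); R=Ro.from_quat(o['tool_rot']).as_matrix(); p=o['position']
    print('t',round(o['time'],2),'tcp',p.round(4),'y',R[:,1].round(3),'yang',np.degrees(np.arctan2(R[1,1],R[0,1])).round(1),'z',R[:,2].round(3),'q',o['q'].round(2),'F',o['ft_force'].round(1),'w',round(o['grip_width'],4),round(o['grip_force'],1)); return p,R,o
E
cat > m3.py <<'E'
from m2 import *
pose(); c=robot.camera('wrist'); P=wcloud(c); np.savez('pics/w1.npz',**c)
cv2.imwrite('pics/w1.png',c['image'][:,:,::-1])
for nm,x0,h in (('short',(.454,-.146),.11),('middle',(.643,-.256),.13),('long',(.4427,-.3457),.15),('red1',(.445,-.07),.11)):
    q=P.reshape(-1,3); q=q[(np.hypot(*(q[:,:2]-x0).T)<.024)&(q[:,2]>.012)]
    top=q[q[:,2]>h-.006]; q=q[(q[:,2]<h-.009)]
    if len(q)>30: print(nm,len(q),sqfit(q,x0,0),'cap',len(top),((top.min(0)+top.max(0))/2).round(4),np.median(top[:,2]))
g=P[(np.hypot(P[...,0]-.45,P[...,1]+.2)<.03)]; print('table z',np.median(g[:,2]))
E
python3 m3.py
```

```text
t 1.82 tcp [ 0.4545 -0.1482  0.2706] y [0.612 0.791 0.   ] yang 52.3 z [-0.  0. -1.] q [-0.55  0.28  1.74  0.    1.13 -1.46] F [0.8 0.8 0.6] w 0.0478 0.0
short 283 (array([ 0.4551, -0.1433]), np.float64(53.1), np.float64(0.097)) cap 2703 [ 0.4518 -0.1399  0.2434] 0.3636841592769184Traceback (most recent call last):
  File "m3.py", line 7, in <module>
    if len(q)>30: print(nm,len(q),sqfit(q,x0,0),'cap',len(top),((top.min(0)+top.max(0))/2).round(4),np.median(top[:,2]))
                                                                 ~~~~~~~^^^
    return umr_minimum(a, axis, None, out, keepdims, initial, where)
ValueError: zero-size array to reduction operation minimum which has no identity
```

View pics/w1.png

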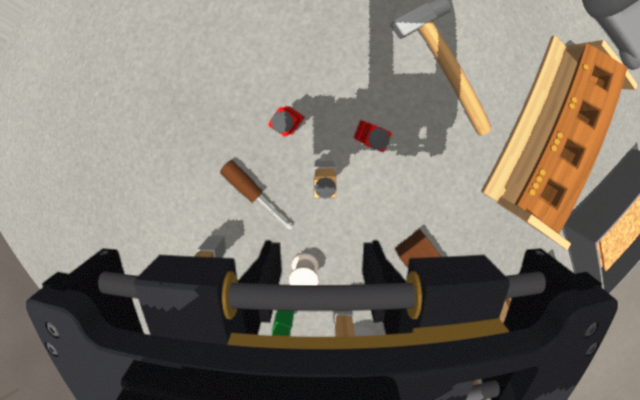

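The wrist view shows the short stamp at (325,185) between the fingers' planes, with the reds clear at (285,120) and (372,135). The three cameras agree to about 2 mm. I descend and grip.

Call:
send_rows:
  increments: [0,0,0.007,0,0.19,-3.5,0.55,0,0,0,0,0,-3.8,0.55,0,0,0,0,0,-3.8,0.55,0,0,0,0,0,-3.8,0.55,0,0,0,0,0,-3.0,0.55,0,0,0,0,0,-1.6,0.55,0,0,0,0,0,-0.57,0.55,0,0,0,0,0,0,0.55,0,0,0,0,0,0,0.2,0,0,0,0,0,0,0.1,0,0,0,0,0,0,0.1,0,0,0,0,0,0,0.1,0,0,0,0,0,0,0.1]
  newtons: 40

```text
time: 2.95
position: [0.4556, -0.1447, 0.0709]
tool_rot: [0.319, 0.948, -0.0, 0.001]
ft_force: [0.0, 0.3, 3.4]
grip_width: 0.0239
grip_force: 40.0
```

```bash
python3 -c "
from h import *
pose()"
```

```text
t 2.95 tcp [ 0.4556 -0.1447  0.0709] y [0.605 0.796 0.   ] yang 52.8 z [ 0.002 -0.001 -1.   ] q [-0.54  0.61  1.93  0.    0.6  -1.46] F [0.  0.3 3.4] w 0.0239 40.0
```

```bash
cat > plan.py <<'E'
from h import *
psi=np.radians(26.3); win=np.array([.574*np.cos(psi),.574*np.sin(psi),-.819]); win/=np.linalg.norm(win)
ry=np.array([-np.sin(psi),np.cos(psi),0]); rx=np.cross(ry,win)   # tool axes when inserting
RT=np.stack([rx,ry,win],1)
M=np.array([[.5630,.2719,.0945],[.5918,.2134,.0945],[.6207,.1554,.0946],[.6494,.0973,.0946]])
def DOWN(a): a=np.radians(a); y=np.array([np.cos(a),np.sin(a),0]); z=np.array([0,0,-1.]); return np.stack([np.cross(y,z),y,z],1)
def step(p,R,p2,R2,n=None):
    rv=Ro.from_matrix(R2@R.T).as_rotvec(); d=(np.array(p2)-p)*100
    k=int(np.ceil(max(np.linalg.norm(rv)/.115,np.linalg.norm(d)/3.9))); n=n or k
    print('rows>=',k,'n',n,'per row rv',(rv/n).round(4),'cm',(d/n).round(3),'| total rv',rv.round(4),'cm',d.round(2))
E
python3 - <<'E'
from plan import *
p,R,o=pose(); L=.0709
step(p+[0,0,.15],R,M[0]-win*(.05+L),RT)
for n in('top','side'):
    P=cloud(dict(np.load(f'pics/{n}.npz')))
    for x,y in((.45,.14),(.52,-.18),(.52,-.32),(.38,-.25),(.45,.25)):
        g=P[(np.hypot(P[...,0]-x,P[...,1]-y)<.015)]; print(n,x,y,np.median(g[:,2]).round(4))
E
```

```text
t 2.95 tcp [ 0.4556 -0.1447  0.0709] y [0.605 0.796 0.   ] yang 52.8 z [ 0.002 -0.001 -1.   ] q [-0.54  0.61  1.93  0.    0.6  -1.46] F [0.  0.3 3.4] w 0.0239 40.0
rows>= 11 n 11 per row rv [-0.0056 -0.058   0.0975] cm [ 0.411  3.507 -0.249] | total rv [-0.0614 -0.6375  1.0729] cm [ 4.52 38.58 -2.74]
top 0.45 0.14 -0.0
top 0.52 -0.18 -0.0002
top 0.52 -0.32 0.0002
top 0.38 -0.25 0.024
top 0.45 0.25 -0.0009
side 0.45 0.14 -0.0011
side 0.52 -0.18 -0.0004
side 0.52 -0.32 -0.0006
side 0.38 -0.25 0.022
side 0.45 0.25 -0.0007
```

Call:
send_rows:
  increments: [0,0,0,0,0,2.5,0.1,0,0,0,0,0,3.9,0.1,0,0,0,0,0,3.9,0.1,0,0,0,0,0,3.7,0.1,0,0,0,0,0,1.0,0.1,-0.0051,-0.0531,0.0894,0.377,3.215,-0.229,0.1,-0.0051,-0.0531,0.0894,0.377,3.215,-0.229,0.1,-0.0051,-0.0531,0.0894,0.377,3.215,-0.229,0.1,-0.0051,-0.0531,0.0894,0.377,3.215,-0.229,0.1,-0.0051,-0.0531,0.0894,0.377,3.215,-0.229,0.1,-0.0051,-0.0531,0.0894,0.377,3.215,-0.229,0.1,-0.0051,-0.0531,0.0894,0.377,3.215,-0.229,0.1,-0.0051,-0.0531,0.0894,0.377,3.215,-0.229,0.1,-0.0051,-0.0531,0.0894,0.377,3.215,-0.229,0.1,-0.0051,-0.0531,0.0894,0.377,3.215,-0.229,0.1,-0.0051,-0.0531,0.0894,0.377,3.215,-0.229,0.1,-0.0051,-0.0531,0.0894,0.377,3.215,-0.229,0.1,0,0,0,0,0,0,0.1,0,0,0,0,0,0,0.1]

```text
time: 4.53
position: [0.4969, 0.2185, 0.1946]
tool_rot: [-0.183, 0.942, 0.067, 0.274]
ft_force: [0.2, -0.0, -3.0]
grip_width: 0.0235
grip_force: 40.0
```

```bash
python3 - <<'E'
from plan import *
p,R,o=pose(); L=.0709
step(p,R,M[0]-win*(.05+L),RT)
c=robot.camera('wrist'); np.savez('pics/w2.npz',**c); cv2.imwrite('pics/w2.png',c['image'][:,:,::-1])
E
```

```text
t 4.53 tcp [0.4969 0.2185 0.1946] y [-0.382  0.924  0.026] yang 112.5 z [ 0.491  0.227 -0.841] q [ 0.11  0.37  2.1   0.96  0.21 -2.74] F [ 0.2 -0.  -3. ] w 0.0235 40.0
rows>= 1 n 1 per row rv [-0.0068 -0.0475  0.0663] cm [ 0.391  2.267 -0.111] | total rv [-0.0068 -0.0475  0.0663] cm [ 0.39  2.27 -0.11]
```

View pics/w2.png

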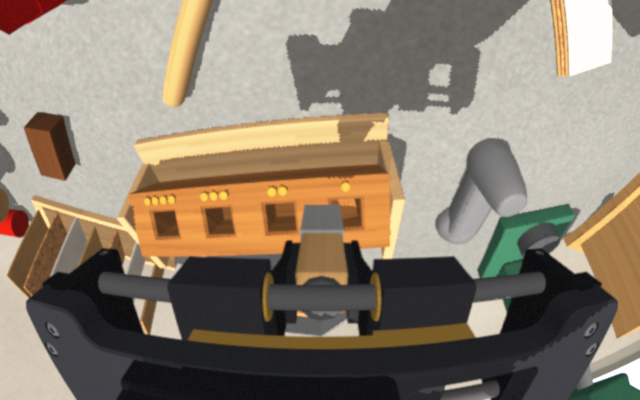

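The wrist view shows the short stamp held straight ahead of the fingers at (322,215), just left of pocket 1 (345,213). The last joint is near its limit (-2.74), so I turn the grip a quarter about the tool axis, which also keeps the gripper's body narrow along the rack.

```bash
cat >> plan.py <<'E'
RT=np.stack([ry,-rx,win],1)  # close up/down the slope
def todo(i,L,gap,n=None):
    p,R,o=pose(); step(p,R,M[i]-win*(gap+L),RT,n)
    foot=p+R[:,2]*L; e=foot-M[i]; print('foot from mouth: in',(e@win).round(4),'across ry',(e@ry).round(4),'upslope',(-(e@rx)).round(4),'axis err',(R.T@win).round(3))
E
python3 - <<'E'
from plan import *
todo(0,.0709,.05,16)
E
```

```text
t 4.58 tcp [0.4974 0.2178 0.1949] y [-0.381  0.924  0.025] yang 112.4 z [ 0.492  0.226 -0.841] q [ 0.11  0.37  2.1   0.96  0.21 -2.74] F [ 0.6  0.8 -2.8] w 0.024 40.0
rows>= 14 n 16 per row rv [ 0.0487  0.021  -0.0774] cm [ 0.021  0.146 -0.009] | total rv [ 0.7787  0.3364 -1.2384] cm [ 0.34  2.33 -0.14]
foot from mouth: in -0.0589 across ry -0.0205 upslope -0.0129 axis err [-0.038  0.018  0.999]
```

Call:
send_rows:
  increments: [0.0487,0.021,-0.0774,0.021,0.146,-0.009,0.1,0.0487,0.021,-0.0774,0.021,0.146,-0.009,0.1,0.0487,0.021,-0.0774,0.021,0.146,-0.009,0.1,0.0487,0.021,-0.0774,0.021,0.146,-0.009,0.1,0.0487,0.021,-0.0774,0.021,0.146,-0.009,0.1,0.0487,0.021,-0.0774,0.021,0.146,-0.009,0.1,0.0487,0.021,-0.0774,0.021,0.146,-0.009,0.1,0.0487,0.021,-0.0774,0.021,0.146,-0.009,0.1,0.0487,0.021,-0.0774,0.021,0.146,-0.009,0.1,0.0487,0.021,-0.0774,0.021,0.146,-0.009,0.1,0.0487,0.021,-0.0774,0.021,0.146,-0.009,0.1,0.0487,0.021,-0.0774,0.021,0.146,-0.009,0.1,0.0487,0.021,-0.0774,0.021,0.146,-0.009,0.1,0.0487,0.021,-0.0774,0.021,0.146,-0.009,0.1,0.0487,0.021,-0.0774,0.021,0.146,-0.009,0.1,0.0487,0.021,-0.0774,0.021,0.146,-0.009,0.1,0,0,0,0,0,0,0.1]

```text
time: 6.0
position: [0.5018, 0.2402, 0.1941]
tool_rot: [0.505, 0.809, 0.255, 0.16]
ft_force: [-0.6, -0.7, -4.2]
grip_width: 0.0238
grip_force: 40.0
```

```bash
python3 - <<'E'
from plan import *
todo(0,.0709,.03,2)
from m2 import *
c=robot.camera('wrist'); np.savez('pics/w3.npz',**c); P=wcloud(c); rackfit(c,P,np.array([.606,.185,.0945]))
E
```

```text
t 6.0 tcp [0.5018 0.2402 0.1941] y [0.735 0.36  0.574] yang 26.1 z [ 0.516  0.252 -0.819] q [ 0.15  0.39  2.1   1.23  0.18 -1.48] F [-0.6 -0.7 -4.2] w 0.0238 40.0
rows>= 1 n 2 per row rv [0.0003 0.0002 0.0021] cm [ 0.466  0.304 -0.847] | total rv [0.0007 0.0003 0.0043] cm [ 0.93  0.61 -1.69]
foot from mouth: in -0.0502 across ry -0.0015 upslope 0.0007 axis err [0.003 0.    1.   ]
  plane n [-0.512 -0.255  0.82 ] psi 26.47 tilt 34.91 6336 rms 0.001
  pocket [0.5611 0.2791 0.0958] ext 0.0222 756 deepest -0.0555
  pocket [0.6037 0.1191 0.0726] ext 0.0173 56 deepest -0.0694
  pocket [0.6626 0.1473 0.1181] ext 0.0173 43 deepest -0.1595m2.py:14: RuntimeWarning: divide by zero encountered in divide
  ray=P-ctr; s=(d0-n@ctr)/(ray@n); X=ctr+ray*s[...,None]
m2.py:14: RuntimeWarning: invalid value encountered in multiply
  ray=P-ctr; s=(d0-n@ctr)/(ray@n); X=ctr+ray*s[...,None]
```

Call:
send_rows:
  increments: [0,0,0.0043,0.466,0.304,-0.847,0.1,0,0,0,0.466,0.304,-0.847,0.1,0,0,0,0.257,0.127,-0.41,0.1,0,0,0,0.257,0.127,-0.41,0.1,0,0,0,0.257,0.127,-0.41,0.1,0,0,0,0.257,0.127,-0.41,0.1,0,0,0,0.257,0.127,-0.41,0.1,0,0,0,0.257,0.127,-0.41,0.1,0,0,0,0.257,0.127,-0.41,0.1,0,0,0,0.257,0.127,-0.41,0.1]

```text
time: 6.88
position: [0.532, 0.2564, 0.144]
tool_rot: [0.501, 0.811, 0.255, 0.16]
ft_force: [0.1, -0.7, -3.0]
grip_width: 0.024
grip_force: 40.0
```

```bash
python3 - <<'E'
from plan import *
todo(0,.0709,-.02,2)
E
```

```text
t 6.88 tcp [0.532  0.2564 0.144 ] y [0.732 0.368 0.573] yang 26.7 z [ 0.515  0.253 -0.819] q [ 0.18  0.53  2.06  1.83  0.16 -2.07] F [ 0.1 -0.7 -3. ] w 0.024 40.0
rows>= 1 n 2 per row rv [ 0.0019  0.0007 -0.0017] cm [ 0.243  0.13  -0.39 ] | total rv [ 0.0039  0.0013 -0.0035] cm [ 0.49  0.26 -0.78]
foot from mouth: in 0.0104 across ry -0.0003 upslope -0.0001 axis err [0.001 0.001 1.   ]
```

Call:
send_rows:
  increments: [0,0,0,0.257,0.127,-0.41,0.1,0,0,0,0.257,0.127,-0.41,0.1,0,0,0,0.257,0.127,-0.41,0.1,0,0,0,0.154,0.076,-0.246,0.1,0,0,0,0.103,0.051,-0.164,0.1]

```text
time: 7.3
position: [0.542, 0.2615, 0.1276]
tool_rot: [0.502, 0.811, 0.255, 0.16]
ft_force: [-11.4, -8.3, 18.3]
grip_width: 0.0235
grip_force: 40.0
```

```bash
python3 - <<'E'
from plan import *
todo(0,.0709,-.035,2)
E
```

```text
t 7.3 tcp [0.542  0.2615 0.1276] y [0.733 0.367 0.573] yang 26.6 z [ 0.514  0.253 -0.819] q [ 0.19  0.57  2.04  1.99  0.17 -2.23] F [-11.4  -8.3  18.3] w 0.0235 40.0
rows>= 1 n 2 per row rv [ 0.0016  0.0003 -0.0013] cm [ 0.128  0.065 -0.187] | total rv [ 0.0032  0.0007 -0.0026] cm [ 0.26  0.13 -0.37]
foot from mouth: in 0.0303 across ry -0.0001 upslope -0.0003 axis err [0.001 0.001 1.   ]
```

Pocket 1 stops the stamp 30 mm in under a purely axial force, where the slug would be at 31 mm. It is the blocked one, so I draw back and go to pocket 2.

Call:
send_rows:
  increments: [0,0,0,-0.385,-0.19,0.614,0.1,0,0,0,-0.771,-0.38,1.229,0.1,0,0,0,-0.771,-0.38,1.229,0.1,0,0,0,-0.771,-0.38,1.229,0.1,0,0,0,-0.6,-0.29,0.95,0.1,0,0,0,0.48,-0.975,0,0.1,0,0,0,0.48,-0.975,0,0.1,0,0,0,0.48,-0.975,0,0.1,0,0,0,0.48,-0.975,0,0.1,0,0,0,0.48,-0.975,0,0.1,0,0,0,0.48,-0.975,0,0.1,0,0,0,0,0,0,0.1]

```text
time: 8.3
position: [0.5391, 0.1857, 0.1807]
tool_rot: [0.502, 0.81, 0.255, 0.16]
ft_force: [0.4, -0.8, -3.1]
grip_width: 0.0238
grip_force: 40.0
```

```bash
python3 - <<'E'
from plan import *
todo(1,.0709,.02,2)
E
```

```text
t 8.3 tcp [0.5391 0.1857 0.1807] y [0.732 0.365 0.575] yang 26.5 z [ 0.517  0.252 -0.818] q [-0.    0.43  2.08  1.32  0.26 -1.7 ] F [ 0.4 -0.8 -3.1] w 0.0238 40.0
rows>= 1 n 2 per row rv [ 0.0014  0.0013 -0.0003] cm [ 0.296  0.229 -0.589] | total rv [ 0.0029  0.0026 -0.0006] cm [ 0.59  0.46 -1.18]
foot from mouth: in -0.0339 across ry -0.0017 upslope 0.0008 axis err [ 0.003 -0.001  1.   ]
```

Call:
send_rows:
  increments: [0.0014,0.0013,0,0.296,0.229,-0.589,0.1,0.0014,0.0013,0,0.296,0.229,-0.589,0.1,0,0,0,0.257,0.127,-0.41,0.1,0,0,0,0.257,0.127,-0.41,0.1,0,0,0,0.257,0.127,-0.41,0.1,0,0,0,0.257,0.127,-0.41,0.1,0,0,0,0.257,0.127,-0.41,0.1,0,0,0,0.257,0.127,-0.41,0.1,0,0,0,0.257,0.127,-0.41,0.1,0,0,0,0.257,0.127,-0.41,0.1,0,0,0,0.257,0.127,-0.41,0.1]

```text
time: 9.22
position: [0.5667, 0.204, 0.1317]
tool_rot: [0.502, 0.811, 0.256, 0.158]
ft_force: [1.5, 0.3, -2.3]
grip_width: 0.0237
grip_force: 40.0
```

```bash
python3 - <<'E'
from plan import *
todo(1,.0709,-.05,2)
E
```

```text
t 9.22 tcp [0.5667 0.204  0.1317] y [0.734 0.365 0.573] yang 26.4 z [ 0.513  0.257 -0.819] q [ 0.04  0.57  2.04  1.69  0.24 -2.04] F [ 1.5  0.3 -2.3] w 0.0237 40.0
rows>= 1 n 2 per row rv [-0.0005 -0.0006 -0.0018] cm [ 0.715  0.202 -1.005] | total rv [-0.001  -0.0013 -0.0036] cm [ 1.43  0.4  -2.01]
foot from mouth: in 0.0251 across ry 0.0029 upslope -0.0005 axis err [-0.003  0.001  1.   ]
```

Call:
send_rows:
  increments: [0,0,0,0.09,-0.18,0,0.1,0,0,0,0.257,0.127,-0.41,0.1,0,0,0,0.257,0.127,-0.41,0.1,0,0,0,0.257,0.127,-0.41,0.1,0,0,0,0.257,0.127,-0.41,0.1]

```text
time: 9.63
position: [0.5779, 0.2072, 0.1155]
tool_rot: [0.502, 0.811, 0.256, 0.157]
ft_force: [-0.1, -0.3, -1.6]
grip_width: 0.0239
grip_force: 40.0
```

```bash
python3 - <<'E'
from plan import *
todo(1,.0709,-.055,2)
E
```

```text
t 9.63 tcp [0.5779 0.2072 0.1155] y [0.734 0.365 0.573] yang 26.4 z [ 0.513  0.257 -0.819] q [ 0.05  0.61  2.02  1.79  0.24 -2.14] F [-0.1 -0.3 -1.6] w 0.0239 40.0
rows>= 1 n 2 per row rv [-0.0007 -0.0007 -0.0017] cm [ 0.286  0.108 -0.397] | total rv [-0.0014 -0.0013 -0.0035] cm [ 0.57  0.22 -0.79]
foot from mouth: in 0.045 across ry 0.0008 upslope -0.0005 axis err [-0.003  0.001  1.   ]
```

Call:
send_rows:
  increments: [0,0,0,0.206,0.102,-0.328,0.1,0,0,0,0.154,0.076,-0.246,0.1,0,0,0,0.103,0.051,-0.164,0.1,0,0,0,0.051,0.025,-0.082,0.1,0,0,0,0,0,0,0.1]

```text
time: 10.05
position: [0.5831, 0.2097, 0.1071]
tool_rot: [0.502, 0.811, 0.256, 0.157]
ft_force: [1.2, 1.0, -3.1]
grip_width: 0.0242
grip_force: 40.0
```

```bash
python3 - <<'E'
from plan import *
todo(1,.0709,-.055,2)
E
```

```text
t 10.05 tcp [0.5831 0.2097 0.1071] y [0.734 0.364 0.573] yang 26.4 z [ 0.512  0.257 -0.819] q [ 0.05  0.63  2.    1.84  0.24 -2.19] F [ 1.2  1.  -3.1] w 0.0242 40.0
rows>= 1 n 2 per row rv [-0.0009 -0.0008 -0.0017] cm [ 0.024 -0.019  0.019] | total rv [-0.0018 -0.0015 -0.0033] cm [ 0.05 -0.04  0.04]
foot from mouth: in 0.0552 across ry 0.0008 upslope -0.0005 axis err [-0.004  0.001  1.   ]
```

Call:
send_rows:
  increments: [0,0,0,0.051,0.025,-0.082,0.1,0,0,0,0.051,0.025,-0.082,0.1,0,0,0,0,0,0,0.1]

```text
time: 10.3
position: [0.5832, 0.2098, 0.107]
tool_rot: [0.502, 0.811, 0.256, 0.158]
ft_force: [-7.5, -3.6, 11.2]
grip_width: 0.0239
grip_force: 40.0
```

```bash
python3 - <<'E'
from plan import *
todo(1,.0709,-.055,2)
E
```

```text
t 10.3 tcp [0.5832 0.2098 0.107 ] y [0.734 0.364 0.574] yang 26.4 z [ 0.513  0.257 -0.819] q [ 0.05  0.63  2.01  1.85  0.24 -2.19] F [-7.5 -3.6 11.2] w 0.0239 40.0
rows>= 1 n 2 per row rv [-0.0009 -0.0003 -0.0013] cm [ 0.021 -0.021  0.025] | total rv [-0.0018 -0.0005 -0.0025] cm [ 0.04 -0.04  0.05]
foot from mouth: in 0.0553 across ry 0.0008 upslope -0.0004 axis err [-0.003 -0.     1.   ]
```

Call:
send_rows:
  increments: [0,0,0,0,0,0,0.3,0,0,0,0,0,0,0.5,0,0,0,0,0,0,0.5,0,0,0,-0.257,-0.127,0.41,0.5,0,0,0,-0.514,-0.254,0.82,0.5,0,0,0,-1.03,-0.51,1.64,0.5,0,0,0,-1.03,-0.51,1.64,0.5,0,0,0,-1.03,-0.51,1.64,0.5,0,0,0,-1.03,-0.51,1.64,0.5,0,0,0,0,0,0,0.5]

```text
time: 11.13
position: [0.534, 0.1856, 0.1856]
tool_rot: [0.502, 0.811, 0.257, 0.158]
ft_force: [0.4, 0.1, -0.3]
grip_width: 0.0436
grip_force: 0.0
```

```bash
python3 - <<'E'
from plan import *
p,R,o=pose(); step(p,R,[.6432,-.2563,.25],DOWN(47.2),14)
c=robot.camera('side'); P=cloud(c); cv2.imwrite('pics/s2.png',cv2.resize(c['image'][120:240,240:420,::-1],(780,520)))
n=-win; d=(P-M[1])@n; e=P-M[1]; k=(abs(e@ry)<.02)&(abs(e@rx)<.02); print('short stands above face',np.percentile(d[k],[50,95,99]).round(4))
E
```

```text
t 11.13 tcp [0.534  0.1856 0.1856] y [0.732 0.365 0.575] yang 26.5 z [ 0.514  0.257 -0.818] q [-0.01  0.42  2.09  1.29  0.27 -1.67] F [ 0.4  0.1 -0.3] w 0.0436 0.0
rows>= 12 n 14 per row rv [-0.0264  0.0352  0.025 ] cm [ 0.78  -3.157  0.46 ] | total rv [-0.3701  0.4922  0.3499] cm [ 10.92 -44.19   6.44]
short stands above face [0.5898 0.6715 0.6931]
```

View pics/s2.png

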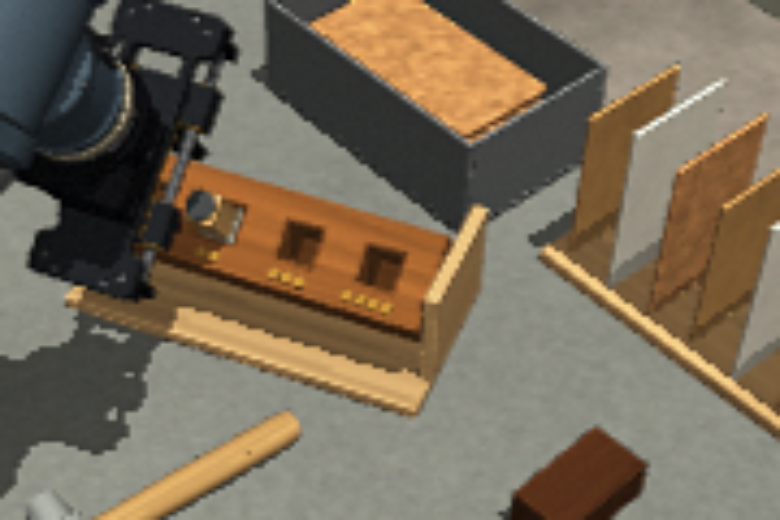

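The side crop shows the short stamp standing in pocket 2 at (215,215), with pockets 3 and 4 empty at (300,242) and (383,265). I check its depth once the arm is clear, and go on to the middle stamp.

Call:
send_rows:
  increments: [-0.0264,0.0352,0.025,0.78,-3.157,0.46,0.5,-0.0264,0.0352,0.025,0.78,-3.157,0.46,0.5,-0.0264,0.0352,0.025,0.78,-3.157,0.46,0.5,-0.0264,0.0352,0.025,0.78,-3.157,0.46,0.5,-0.0264,0.0352,0.025,0.78,-3.157,0.46,0.5,-0.0264,0.0352,0.025,0.78,-3.157,0.46,0.5,-0.0264,0.0352,0.025,0.78,-3.157,0.46,0.5,-0.0264,0.0352,0.025,0.78,-3.157,0.46,0.5,-0.0264,0.0352,0.025,0.78,-3.157,0.46,0.5,-0.0264,0.0352,0.025,0.78,-3.157,0.46,0.5,-0.0264,0.0352,0.025,0.78,-3.157,0.46,0.5,-0.0264,0.0352,0.025,0.78,-3.157,0.46,0.5,-0.0264,0.0352,0.025,0.78,-3.157,0.46,0.5,-0.0264,0.0352,0.025,0.78,-3.157,0.46,0.5,0,0,0,0,0,0,0.5,0,0,0,0,0,0,0.5]

```text
time: 12.52
position: [0.6423, -0.2364, 0.2441]
tool_rot: [0.372, 0.928, 0.015, 0.005]
ft_force: [0.8, 0.5, -0.4]
grip_width: 0.0435
grip_force: 0.0
```

```bash
cat > home.py <<'E'
from plan import *
def home(i):
    for nm in ('side','top'):
        P=cloud(robot.camera(nm)); e=P-M[i]; d=e@-win; k=(abs(e@ry)<.022)&(abs(e@rx)<.022)&(d<.12)
        print(nm,i+1,'stands above face',np.percentile(d[k],[50,95,99]).round(4),k.sum())
E
python3 - <<'E'
from home import *
from m2 import sqfit
p,R,o=pose(); step(p,R,[.6432,-.2563,.084],DOWN(47.2)); home(1)
c=robot.camera('wrist'); P=wcloud(c).reshape(-1,3)
for x0,h in (((.643,-.256),.13),((.4427,-.3457),.15)):
    q=P[(np.hypot(*(P[:,:2]-x0).T)<.024)&(P[:,2]>.012)&(P[:,2]<h-.009)]
    if len(q)>30: print(len(q),sqfit(q,x0,0))
E
```

```text
t 12.52 tcp [ 0.6423 -0.2364  0.2441] y [0.69  0.723 0.031] yang 46.3 z [ 0.02   0.025 -1.   ] q [-0.53  0.59  1.26  0.03  1.28 -1.35] F [ 0.8  0.5 -0.4] w 0.0435 0.0
rows>= 5 n 5 per row rv [-0.0049  0.0039  0.0031] cm [ 0.018 -0.398 -3.202] | total rv [-0.0247  0.0196  0.0153] cm [  0.09  -1.99 -16.01]
side 2 stands above face [0.0095 0.0561 0.0588] 185
top 2 stands above face [0.003  0.0564 0.0583] 274
584 (array([ 0.6443, -0.2533]), np.float64(46.9), np.float64(0.092))
1254 (array([ 0.4439, -0.3431]), np.float64(52.2), np.float64(0.165))
```

Call:
send_rows:
  increments: [-0.0082,0.0065,0.0051,0.047,-0.63,-0.5,0.5,-0.0082,0.0065,0.0051,0.047,-0.63,-0.5,0.5,-0.0082,0.0065,0.0051,0.047,-0.63,-0.5,0.5,0,0,0,0,0,-3.6,0.5,0,0,0,0,0,-3.6,0.5,0,0,0,0,0,-3.6,0.5,0,0,0,0,0,-2.2,0.5,0,0,0,0,0,-1.0,0.5,0,0,0,0,0,-0.5,0.5,0,0,0,0,0,0,0.5]

```text
time: 13.5
position: [0.6425, -0.2544, 0.085]
tool_rot: [0.364, 0.931, -0.001, -0.0]
ft_force: [-0.5, -0.8, -0.1]
grip_width: 0.0436
grip_force: 0.0
```

```bash
python3 - <<'E'
from plan import *
p,R,o=pose(); step(p,R,[.6437,-.2553,.084],DOWN(47.1))
E
```

```text
t 13.5 tcp [ 0.6425 -0.2544  0.085 ] y [ 0.679  0.734 -0.002] yang 47.3 z [-0.001 -0.002 -1.   ] q [-0.54  0.78  1.36 -0.    1.   -1.36] F [-0.5 -0.8 -0.1] w 0.0436 0.0
rows>= 1 n 1 per row rv [ 0.002  -0.0009 -0.0027] cm [ 0.115 -0.09  -0.105] | total rv [ 0.002  -0.0009 -0.0027] cm [ 0.12 -0.09 -0.1 ]
```

Close enough; correct the millimetre and grip.

Call:
send_rows:
  increments: [0,0,-0.0027,0.12,-0.09,-0.1,0.5,0,0,0,0,0,0,0.5,0,0,0,0,0,0,0.1,0,0,0,0,0,0,0.1,0,0,0,0,0,0,0.1,0,0,0,0,0,0,0.1]
  newtons: 40

```text
time: 14.0
position: [0.6441, -0.2553, 0.0855]
tool_rot: [0.366, 0.931, -0.001, 0.001]
ft_force: [-0.6, -0.5, 0.5]
grip_width: 0.0246
grip_force: 0.4
```

```bash
python3 - <<'E'
from plan import *
p,R,o=pose(); L=p[2]; print('L',L)
step(p+[0,0,.15],R,M[2]-win*(.05+L),RT)
E
```

```text
t 14.0 tcp [ 0.6441 -0.2553  0.0855] y [ 0.681  0.732 -0.001] yang 47.1 z [ 0.001 -0.003 -1.   ] q [-0.54  0.78  1.36 -0.    1.   -1.36] F [-0.6 -0.5  0.5] w 0.0246 0.4
L 0.08549693419380894
rows>= 10 n 10 per row rv [ 0.037  -0.0492 -0.0351] cm [-0.931  3.762 -0.299] | total rv [ 0.3701 -0.4924 -0.3506] cm [-9.31 37.62 -2.99]
```

Call:
send_rows:
  increments: [0,0,0,0,0,0,0.1,0,0,0,0,0,0,0.1,0,0,0,0,0,2.5,0.1,0,0,0,0,0,3.9,0.1,0,0,0,0,0,3.9,0.1,0,0,0,0,0,3.7,0.1,0,0,0,0,0,1.0,0.1,0.0285,-0.0379,-0.027,-0.716,2.894,-0.23,0.1,0.0285,-0.0379,-0.027,-0.716,2.894,-0.23,0.1,0.0285,-0.0379,-0.027,-0.716,2.894,-0.23,0.1,0.0285,-0.0379,-0.027,-0.716,2.894,-0.23,0.1,0.0285,-0.0379,-0.027,-0.716,2.894,-0.23,0.1,0.0285,-0.0379,-0.027,-0.716,2.894,-0.23,0.1,0.0285,-0.0379,-0.027,-0.716,2.894,-0.23,0.1,0.0285,-0.0379,-0.027,-0.716,2.894,-0.23,0.1,0.0285,-0.0379,-0.027,-0.716,2.894,-0.23,0.1,0.0285,-0.0379,-0.027,-0.716,2.894,-0.23,0.1,0.0285,-0.0379,-0.027,-0.716,2.894,-0.23,0.1,0.0285,-0.0379,-0.027,-0.716,2.894,-0.23,0.1,0.0285,-0.0379,-0.027,-0.716,2.894,-0.23,0.1]

```text
time: 15.67
position: [0.5488, 0.1197, 0.2033]
tool_rot: [0.503, 0.811, 0.254, 0.156]
ft_force: [2.0, 2.0, -4.1]
grip_width: 0.0239
grip_force: 40.0
```

Call:
send_rows:
  increments: [0,0,0,0,0,0,0.1,0,0,0,0,0,0,0.1]

```text
time: 15.83
position: [0.5484, 0.1201, 0.2029]
tool_rot: [0.502, 0.813, 0.253, 0.154]
ft_force: [0.8, -0.2, -2.8]
grip_width: 0.024
grip_force: 40.0
```

```bash
python3 - <<'E'
from plan import *
todo(2,.0855,.02,5)
E
```

```text
t 15.83 tcp [0.5484 0.1201 0.2029] y [0.737 0.368 0.567] yang 26.5 z [ 0.505  0.256 -0.824] q [-0.17  0.38  2.06  1.06  0.4  -1.57] F [ 0.8 -0.2 -2.8] w 0.024 40.0
rows>= 1 n 5 per row rv [ 0.0002 -0.0019 -0.0012] cm [ 0.36   0.169 -0.438] | total rv [ 0.0012 -0.0095 -0.0062] cm [ 1.8   0.85 -2.19]
foot from mouth: in -0.0493 across ry 0.0009 upslope -0.0045 axis err [-0.006  0.009  1.   ]
```

Call:
send_rows:
  increments: [0.0002,-0.0019,-0.0012,0.36,0.169,-0.438,0.1,0.0002,-0.0019,-0.0012,0.36,0.169,-0.438,0.1,0.0002,-0.0019,-0.0012,0.36,0.169,-0.438,0.1,0.0002,-0.0019,-0.0012,0.36,0.169,-0.438,0.1,0.0002,-0.0019,-0.0012,0.36,0.169,-0.438,0.1,0,0,0,0.257,0.127,-0.41,0.1,0,0,0,0.257,0.127,-0.41,0.1]

```text
time: 16.42
position: [0.5756, 0.1285, 0.1744]
tool_rot: [0.504, 0.809, 0.256, 0.162]
ft_force: [-0.5, -0.1, -3.8]
grip_width: 0.0236
grip_force: 40.0
```

```bash
python3 - <<'E'
from plan import *
todo(2,.0855,-.02,6)
E
```

```text
t 16.42 tcp [0.5756 0.1285 0.1744] y [0.732 0.361 0.578] yang 26.3 z [ 0.52   0.251 -0.816] q [-0.14  0.47  2.03  1.25  0.34 -1.74] F [-0.5 -0.1 -3.8] w 0.0236 40.0
rows>= 1 n 6 per row rv [0.0002 0.001  0.0006] cm [ 0.19   0.17  -0.436] | total rv [0.0012 0.006  0.0035] cm [ 1.14  1.02 -2.62]
foot from mouth: in -0.0099 across ry -0.0045 upslope 0.0034 axis err [ 0.005 -0.005  1.   ]
```

Call:
send_rows:
  increments: [0,0,0,0,0,0,0.1,0,0,0,0,0,0,0.1]

```text
time: 16.58
position: [0.575, 0.1291, 0.1747]
tool_rot: [0.504, 0.809, 0.257, 0.162]
ft_force: [-1.0, 0.3, -3.7]
grip_width: 0.0237
grip_force: 40.0
```

```bash
python3 - <<'E'
from plan import *
todo(2,.0855,.006,2)
E
```

```text
t 16.58 tcp [0.575  0.1291 0.1747] y [0.732 0.361 0.578] yang 26.2 z [ 0.52   0.252 -0.816] q [-0.14  0.47  2.03  1.25  0.35 -1.74] F [-1.   0.3 -3.7] w 0.0237 40.0
rows>= 1 n 2 per row rv [0.0002 0.0028 0.0015] cm [-0.069  0.15  -0.256] | total rv [0.0004 0.0056 0.0029] cm [-0.14  0.3  -0.51]
foot from mouth: in -0.0102 across ry -0.0036 upslope 0.0033 axis err [ 0.004 -0.005  1.   ]
```

Call:
send_rows:
  increments: [0.0002,0.0028,0.0015,-0.07,0.15,-0.256,0.1,0.0002,0.0028,0.0015,-0.07,0.15,-0.256,0.1,0,0,0,0,0,0,0.1,0,0,0,0,0,0,0.1]

```text
time: 16.92
position: [0.5732, 0.1327, 0.17]
tool_rot: [0.503, 0.81, 0.256, 0.159]
ft_force: [0.2, -0.1, -3.4]
grip_width: 0.0237
grip_force: 40.0
```

```bash
python3 - <<'E'
from plan import *
todo(2,.0855,-.01,3)
E
```

```text
t 16.92 tcp [0.5732 0.1327 0.17  ] y [0.734 0.363 0.574] yang 26.3 z [ 0.515  0.255 -0.819] q [-0.13  0.48  2.03  1.27  0.34 -1.75] F [ 0.2 -0.1 -3.4] w 0.0237 40.0
rows>= 1 n 3 per row rv [-0.0001  0.0002 -0.0002] cm [ 0.287  0.118 -0.452] | total rv [-0.0003  0.0005 -0.0007] cm [ 0.86  0.35 -1.36]
foot from mouth: in -0.0064 across ry 0.0007 upslope 0.0002 axis err [-0.    -0.001  1.   ]
```

Call:
send_rows:
  increments: [0,0,0,0.257,0.127,-0.41,0.1,0,0,0,0.257,0.127,-0.41,0.1,0,0,0,0.257,0.127,-0.41,0.1,0,0,0,0.257,0.127,-0.41,0.1,0,0,0,0.257,0.127,-0.41,0.1,0,0,0,0.257,0.127,-0.41,0.1]

```text
time: 17.42
position: [0.5892, 0.1403, 0.1448]
tool_rot: [0.503, 0.81, 0.256, 0.159]
ft_force: [-0.4, -0.0, -2.8]
grip_width: 0.0235
grip_force: 40.0
```

```bash
python3 - <<'E'
from plan import *
todo(2,.0855,-.045,4)
E
```

```text
t 17.42 tcp [0.5892 0.1403 0.1448] y [0.734 0.363 0.574] yang 26.3 z [ 0.515  0.255 -0.819] q [-0.11  0.54  2.01  1.41  0.32 -1.88] F [-0.4 -0.  -2.8] w 0.0235 40.0
rows>= 1 n 4 per row rv [-0.0001  0.0001 -0.0001] cm [ 0.267  0.12  -0.425] | total rv [-0.0003  0.0004 -0.0004] cm [ 1.07  0.48 -1.7 ]
foot from mouth: in 0.0243 across ry 0.0004 upslope 0.0002 axis err [-0.    -0.001  1.   ]
```

Call:
send_rows:
  increments: [0,0,0,0.267,0.12,-0.425,0.1,0,0,0,0.267,0.12,-0.425,0.1,0,0,0,0.267,0.12,-0.425,0.1,0,0,0,0.267,0.12,-0.425,0.1,0,0,0,0.206,0.102,-0.328,0.1,0,0,0,0.154,0.076,-0.246,0.1]

```text
time: 17.92
position: [0.6034, 0.1468, 0.1222]
tool_rot: [0.503, 0.81, 0.256, 0.159]
ft_force: [-0.4, 0.5, -3.5]
grip_width: 0.0235
grip_force: 40.0
```

```bash
python3 - <<'E'
from plan import *
todo(2,.0855,-.055,4)
E
```

```text
t 17.92 tcp [0.6034 0.1468 0.1222] y [0.734 0.363 0.574] yang 26.3 z [ 0.515  0.255 -0.819] q [-0.09  0.6   1.99  1.52  0.3  -1.99] F [-0.4  0.5 -3.5] w 0.0235 40.0
rows>= 1 n 4 per row rv [-0.0001  0.0001 -0.0001] cm [ 0.04   0.021 -0.064] | total rv [-0.0003  0.0005 -0.0003] cm [ 0.16  0.08 -0.26]
foot from mouth: in 0.0519 across ry -0.0 upslope 0.0001 axis err [-0.    -0.001  1.   ]
```

Call:
send_rows:
  increments: [0,0,0,0.103,0.051,-0.164,0.1,0,0,0,0.077,0.038,-0.123,0.1,0,0,0,0.051,0.025,-0.082,0.1,0,0,0,0.026,0.013,-0.041,0.1]

```text
time: 18.25
position: [0.6052, 0.1478, 0.1193]
tool_rot: [0.503, 0.81, 0.256, 0.159]
ft_force: [-8.0, -3.7, 8.5]
grip_width: 0.0237
grip_force: 40.0
```

```bash
python3 - <<'E'
from plan import *
todo(2,.0855,-.055,4)
E
```

```text
t 18.25 tcp [0.6052 0.1478 0.1193] y [0.733 0.363 0.575] yang 26.3 z [ 0.516  0.254 -0.818] q [-0.09  0.61  1.98  1.54  0.3  -2.  ] F [-8.  -3.7  8.5] w 0.0237 40.0
rows>= 1 n 4 per row rv [-0.      0.0003  0.    ] cm [-0.004 -0.004  0.006] | total rv [-0.0002  0.0012  0.0001] cm [-0.02 -0.01  0.02]
foot from mouth: in 0.0553 across ry 0.0 upslope 0.0001 axis err [ 0.    -0.001  1.   ]
```

Call:
send_rows:
  increments: [0,0,0,0,0,0,0.3,0,0,0,0,0,0,0.5,0,0,0,0,0,0,0.5,0,0,0,-0.257,-0.127,0.41,0.5,0,0,0,-0.514,-0.254,0.82,0.5,0,0,0,-1.03,-0.51,1.64,0.5,0,0,0,-1.03,-0.51,1.64,0.5,0,0,0,-1.03,-0.51,1.64,0.5,0,0,0,-1.03,-0.51,1.64,0.5,0,0,0,0,0,0,0.5]

```text
time: 19.08
position: [0.5564, 0.1234, 0.1994]
tool_rot: [0.502, 0.81, 0.257, 0.161]
ft_force: [0.5, 0.6, -0.8]
grip_width: 0.0438
grip_force: 0.0
```

```bash
python3 - <<'E'
from plan import *
p,R,o=pose(); step(p,R,[.4432,-.3447,.26],DOWN(52.3),16)
E
```

```text
t 19.08 tcp [0.5564 0.1234 0.1994] y [0.731 0.363 0.577] yang 26.4 z [ 0.518  0.254 -0.817] q [-0.16  0.4   2.05  1.13  0.38 -1.62] F [ 0.5  0.6 -0.8] w 0.0438 0.0
rows>= 13 n 16 per row rv [-0.0245  0.0301  0.0274] cm [-0.707 -2.926  0.379] | total rv [-0.3915  0.4815  0.4382] cm [-11.32 -46.81   6.06]
```

Call:
send_rows:
  increments: [-0.0245,0.0301,0.0274,-0.707,-2.926,0.379,0.5,-0.0245,0.0301,0.0274,-0.707,-2.926,0.379,0.5,-0.0245,0.0301,0.0274,-0.707,-2.926,0.379,0.5,-0.0245,0.0301,0.0274,-0.707,-2.926,0.379,0.5,-0.0245,0.0301,0.0274,-0.707,-2.926,0.379,0.5,-0.0245,0.0301,0.0274,-0.707,-2.926,0.379,0.5,-0.0245,0.0301,0.0274,-0.707,-2.926,0.379,0.5,-0.0245,0.0301,0.0274,-0.707,-2.926,0.379,0.5,-0.0245,0.0301,0.0274,-0.707,-2.926,0.379,0.5,-0.0245,0.0301,0.0274,-0.707,-2.926,0.379,0.5,-0.0245,0.0301,0.0274,-0.707,-2.926,0.379,0.5,-0.0245,0.0301,0.0274,-0.707,-2.926,0.379,0.5,-0.0245,0.0301,0.0274,-0.707,-2.926,0.379,0.5,-0.0245,0.0301,0.0274,-0.707,-2.926,0.379,0.5,-0.0245,0.0301,0.0274,-0.707,-2.926,0.379,0.5,-0.0245,0.0301,0.0274,-0.707,-2.926,0.379,0.5,0,0,0,0,0,0,0.5,0,0,0,0,0,0,0.5]

```text
time: 20.58
position: [0.4442, -0.3453, 0.2567]
tool_rot: [0.324, 0.946, -0.001, -0.001]
ft_force: [0.3, 0.2, -0.3]
grip_width: 0.0434
grip_force: 0.0
```

```bash
python3 - <<'E'
from home import *
p,R,o=pose(); step(p,R,[.4432,-.3447,.25],DOWN(52.3),3); home(1); home(2)
E
```

```text
t 20.58 tcp [ 0.4442 -0.3453  0.2567] y [ 0.613  0.79  -0.002] yang 52.2 z [-0.003 -0.001 -1.   ] q [-0.86  0.41  1.56 -0.    1.17 -1.77] F [ 0.3  0.2 -0.3] w 0.0434 0.0
rows>= 1 n 3 per row rv [ 0.0003 -0.0008  0.0008] cm [-0.032  0.02  -0.223] | total rv [ 0.0009 -0.0025  0.0024] cm [-0.1   0.06 -0.67]
side 2 stands above face [0.0076 0.0554 0.058 ] 187
top 2 stands above face [0.0032 0.0569 0.0594] 275
side 3 stands above face [0.018  0.0757 0.0771] 207
top 3 stands above face [0.0052 0.0764 0.0785] 302
```

Call:
send_rows:
  increments: [0,0,0.002,-0.1,0.06,-1.0,0.5,0,0,0,0,0,-3.9,0.5,0,0,0,0,0,-3.9,0.5,0,0,0,0,0,-3.9,0.5,0,0,0,0,0,-2.0,0.5,0,0,0,0,0,-0.8,0.5,0,0,0,0,0,-0.3,0.5,0,0,0,0,0,0,0.5,0,0,0,0,0,0,0.1,0,0,0,0,0,0,0.1,0,0,0,0,0,0,0.1,0,0,0,0,0,0,0.1,0,0,0,0,0,0,0.1,0,0,0,0,0,0,0.1]
  newtons: 40

```text
time: 21.95
position: [0.4433, -0.3442, 0.1003]
tool_rot: [0.323, 0.946, -0.002, -0.0]
ft_force: [0.5, 1.5, 5.5]
grip_width: 0.0238
grip_force: 39.9
```

```bash
python3 - <<'E'
from plan import *
p,R,o=pose(); L=p[2]
step(p+[0,0,.15],R,M[3]-win*(.05+L),RT,14)
E
```

```text
t 21.95 tcp [ 0.4433 -0.3442  0.1003] y [ 0.611  0.792 -0.004] yang 52.3 z [-0.002 -0.003 -1.   ] q [-0.86  0.63  1.7  -0.    0.81 -1.77] F [0.5 1.5 5.5] w 0.0238 39.9
rows>= 11 n 14 per row rv [ 0.0281 -0.0342 -0.0314] cm [ 0.919  2.881 -0.233] | total rv [ 0.3935 -0.4794 -0.4398] cm [12.87 40.33 -3.26]
```

Call:
send_rows:
  increments: [0,0,0,0,0,2.5,0.1,0,0,0,0,0,3.9,0.1,0,0,0,0,0,3.9,0.1,0,0,0,0,0,3.7,0.1,0,0,0,0,0,1.0,0.1,0.0281,-0.0342,-0.0314,0.919,2.881,-0.233,0.1,0.0281,-0.0342,-0.0314,0.919,2.881,-0.233,0.1,0.0281,-0.0342,-0.0314,0.919,2.881,-0.233,0.1,0.0281,-0.0342,-0.0314,0.919,2.881,-0.233,0.1,0.0281,-0.0342,-0.0314,0.919,2.881,-0.233,0.1,0.0281,-0.0342,-0.0314,0.919,2.881,-0.233,0.1,0.0281,-0.0342,-0.0314,0.919,2.881,-0.233,0.1,0.0281,-0.0342,-0.0314,0.919,2.881,-0.233,0.1,0.0281,-0.0342,-0.0314,0.919,2.881,-0.233,0.1,0.0281,-0.0342,-0.0314,0.919,2.881,-0.233,0.1,0.0281,-0.0342,-0.0314,0.919,2.881,-0.233,0.1,0.0281,-0.0342,-0.0314,0.919,2.881,-0.233,0.1,0.0281,-0.0342,-0.0314,0.919,2.881,-0.233,0.1,0.0281,-0.0342,-0.0314,0.919,2.881,-0.233,0.1,0,0,0,0,0,0,0.1]

```text
time: 23.62
position: [0.5671, 0.0651, 0.213]
tool_rot: [0.502, 0.812, 0.256, 0.152]
ft_force: [-0.7, -0.1, -3.5]
grip_width: 0.024
grip_force: 40.0
```

Call:
send_rows:
  increments: [0,0,0,0,0,0,0.1]

```text
time: 23.7
position: [0.5689, 0.0615, 0.214]
tool_rot: [0.502, 0.812, 0.255, 0.155]
ft_force: [-0.4, -0.6, -3.8]
grip_width: 0.0237
grip_force: 40.0
```

```bash
python3 - <<'E'
from plan import *
todo(3,.1003,.01,6)
E
```

```text
t 23.7 tcp [0.5689 0.0615 0.214 ] y [0.736 0.366 0.569] yang 26.4 z [ 0.508  0.258 -0.822] q [-0.31  0.38  2.01  0.97  0.5  -1.58] F [-0.4 -0.6 -3.8] w 0.0237 40.0
rows>= 1 n 6 per row rv [-0.0003 -0.0012 -0.0008] cm [ 0.396  0.129 -0.485] | total rv [-0.0016 -0.007  -0.0051] cm [ 2.37  0.77 -2.91]
foot from mouth: in -0.048 across ry 0.0042 upslope -0.0041 axis err [-0.007  0.006  1.   ]
```

Call:
send_rows:
  increments: [0,-0.003,-0.002,0.514,0.254,-0.82,0.1,0,0,0,0.514,0.254,-0.82,0.1,0,0,0,0.514,0.254,-0.82,0.1,0,0,0,0,0,0,0.1,0,0,0,0,0,0,0.1,0,0,0,0,0,0,0.1,0,0,0,0,0,0,0.1]

```text
time: 24.28
position: [0.5867, 0.0665, 0.1922]
tool_rot: [0.503, 0.81, 0.256, 0.159]
ft_force: [1.1, 0.5, -3.6]
grip_width: 0.024
grip_force: 40.0
```

```bash
python3 - <<'E'
from plan import *
todo(3,.1003,.008,3)
E
```

```text
t 24.28 tcp [0.5867 0.0665 0.1922] y [0.733 0.362 0.576] yang 26.3 z [ 0.516  0.255 -0.818] q [-0.28  0.44  1.99  1.07  0.46 -1.67] F [ 1.1  0.5 -3.6] w 0.024 40.0
rows>= 1 n 3 per row rv [-0.0003  0.0007  0.0003] cm [ 0.232  0.108 -0.296] | total rv [-0.0009  0.002   0.0009] cm [ 0.7   0.32 -0.89]
foot from mouth: in -0.0197 across ry 0.0001 upslope -0.001 axis err [ 0.001 -0.002  1.   ]
```

Aligned. Insert to about 25 mm.

Call:
send_rows:
  increments: [0,0.0007,0,0.232,0.108,-0.296,0.1,0,0.0007,0,0.232,0.108,-0.296,0.1,0,0.0007,0,0.232,0.108,-0.296,0.1,0,0,0,0.257,0.127,-0.41,0.1,0,0,0,0.257,0.127,-0.41,0.1,0,0,0,0.257,0.127,-0.41,0.1,0,0,0,0.257,0.127,-0.41,0.1,0,0,0,0.257,0.127,-0.41,0.1,0,0,0,0.257,0.127,-0.41,0.1]

```text
time: 25.03
position: [0.6094, 0.0783, 0.1578]
tool_rot: [0.503, 0.81, 0.256, 0.158]
ft_force: [0.5, -0.1, -2.9]
grip_width: 0.0235
grip_force: 40.0
```

```bash
python3 - <<'E'
from plan import *
todo(3,.1003,-.045,5)
E
```

```text
t 25.03 tcp [0.6094 0.0783 0.1578] y [0.735 0.362 0.574] yang 26.2 z [ 0.514  0.255 -0.819] q [-0.24  0.53  1.96  1.19  0.41 -1.76] F [ 0.5 -0.1 -2.9] w 0.0235 40.0
rows>= 1 n 5 per row rv [-0.0003 -0.0001  0.    ] cm [ 0.231  0.1   -0.359] | total rv [-0.0015 -0.0006  0.0001] cm [ 1.15  0.5  -1.8 ]
foot from mouth: in 0.0231 across ry 0.0008 upslope 0.0 axis err [-0.001 -0.     1.   ]
```

Call:
send_rows:
  increments: [0,0,0,0.231,0.1,-0.359,0.1,0,0,0,0.231,0.1,-0.359,0.1,0,0,0,0.231,0.1,-0.359,0.1,0,0,0,0.231,0.1,-0.359,0.1,0,0,0,0.231,0.1,-0.359,0.1,0,0,0,0.206,0.102,-0.328,0.1,0,0,0,0.154,0.076,-0.246,0.1]

```text
time: 25.62
position: [0.6244, 0.085, 0.1343]
tool_rot: [0.503, 0.81, 0.256, 0.158]
ft_force: [0.5, 0.5, -3.8]
grip_width: 0.0238
grip_force: 40.0
```

```bash
python3 - <<'E'
from plan import *
todo(3,.1003,-.055,4)
E
```

```text
t 25.62 tcp [0.6244 0.085  0.1343] y [0.734 0.362 0.574] yang 26.2 z [ 0.514  0.256 -0.819] q [-0.22  0.59  1.94  1.28  0.39 -1.84] F [ 0.5  0.5 -3.8] w 0.0238 40.0
rows>= 1 n 4 per row rv [-0.0004 -0.0001 -0.    ] cm [ 0.041  0.019 -0.066] | total rv [-0.0016 -0.0006 -0.    ] cm [ 0.17  0.08 -0.26]
foot from mouth: in 0.0518 across ry 0.0002 upslope 0.0 axis err [-0.001 -0.     1.   ]
```

Call:
send_rows:
  increments: [0,0,0,0.103,0.051,-0.164,0.1,0,0,0,0.077,0.038,-0.123,0.1,0,0,0,0.051,0.025,-0.082,0.1,0,0,0,0.026,0.013,-0.041,0.1]

```text
time: 25.95
position: [0.6262, 0.086, 0.1315]
tool_rot: [0.503, 0.81, 0.256, 0.159]
ft_force: [-9.8, -4.0, 10.6]
grip_width: 0.024
grip_force: 40.0
```

```bash
python3 - <<'E'
from plan import *
todo(3,.1003,-.055,4)
E
```

```text
t 25.95 tcp [0.6262 0.086  0.1315] y [0.734 0.362 0.574] yang 26.2 z [ 0.515  0.255 -0.819] q [-0.22  0.59  1.94  1.3   0.38 -1.85] F [-9.8 -4.  10.6] w 0.024 40.0
rows>= 1 n 4 per row rv [-0.0003  0.      0.0001] cm [-0.001 -0.005  0.006] | total rv [-0.0013  0.0001  0.0003] cm [-0.01 -0.02  0.02]
foot from mouth: in 0.0553 across ry 0.0002 upslope 0.0001 axis err [-0.001 -0.001  1.   ]
```

The long stamp is on the floor of pocket 4. I release, draw back along the axis, and move well clear.

Call:
send_rows:
  increments: [0,0,0,0,0,0,0.3,0,0,0,0,0,0,0.5,0,0,0,0,0,0,0.5,0,0,0,-0.257,-0.127,0.41,0.5,0,0,0,-0.514,-0.254,0.82,0.5,0,0,0,-1.03,-0.51,1.64,0.5,0,0,0,-1.03,-0.51,1.64,0.5,0,0,0,-1.03,-0.51,1.64,0.5,0,0,0,-1.03,-0.51,1.64,0.5,0,0,0,0,-3.0,1.0,0.5,0,0,0,0,-3.0,1.0,0.5,0,0,0,0,-3.0,1.0,0.5,0,0,0,0,-3.0,1.0,0.5,0,0,0,0,-3.0,1.0,0.5,0,0,0,0,-3.0,1.0,0.5,0,0,0,0,-3.0,1.0,0.5,0,0,0,0,-3.0,0,0.5,0,0,0,0,0,0,0.5]

```text
time: 27.45
position: [0.5797, -0.1855, 0.2803]
tool_rot: [0.505, 0.809, 0.254, 0.163]
ft_force: [1.1, 0.7, 1.1]
grip_width: 0.0437
grip_force: 0.0
```

```bash
python3 - <<'E'
from home import *
pose(); home(1); home(2); home(3)
c=robot.camera('side'); cv2.imwrite('pics/end.png',c['image'][:,:,::-1])
E
```

```text
t 27.45 tcp [ 0.5797 -0.1855  0.2803] y [0.734 0.361 0.575] yang 26.2 z [ 0.52   0.246 -0.818] q [-0.77  0.36  1.75  0.73  0.93 -1.65] F [1.1 0.7 1.1] w 0.0437 0.0
side 2 stands above face [-0.0012  0.0027  0.0042] 21
top 2 stands above face [0.0032 0.0564 0.0588] 270Traceback (most recent call last):
  File "<stdin>", line 2, in <module>
  File "home.py", line 5, in home
    print(nm,i+1,'stands above face',np.percentile(d[k],[50,95,99]).round(4),k.sum())
                                     ~~~~~~~~~~~~~^^^^^^^^^^^^^^^^^
    return _quantile_unchecked(
        a, q, axis, out, overwrite_input, method, keepdims, weights)
    return _ureduce(a,
                    func=_quantile_ureduce_func,
    ...<5 lines>...
                    overwrite_input=overwrite_input,
                    method=method)
    r = func(a, **kwargs)
    result = _quantile(arr,
                       quantiles=q,
    ...<2 lines>...
                       out=out,
                       weights=wgt)
    slices_having_nans = np.isnan(arr[-1, ...])
                                  ~~~^^^^^^^^^
IndexError: index -1 is out of bounds for axis 0 with size 0
```

The arm blocks the side camera; the top camera still sees the rack, so I use that.

```bash
python3 - <<'E'
from plan import *
c=robot.camera('top'); P=cloud(c)
for i in range(4):
    e=P-M[i]; d=e@-win; k=(abs(e@ry)<.022)&(abs(e@rx)<.022)&(d<.12); print(i+1,np.percentile(d[k],[95,99]).round(4) if k.any() else None,k.sum())
cv2.imwrite('pics/end.png',cv2.resize(c['image'][110:290,190:460,::-1],(780,520)))
E
```

```text
1 [0.0035 0.0054] 232
2 [0.0564 0.0585] 273
3 [0.0765 0.0803] 304
4 [0.0967 0.0991] 326
```

View pics/end.png

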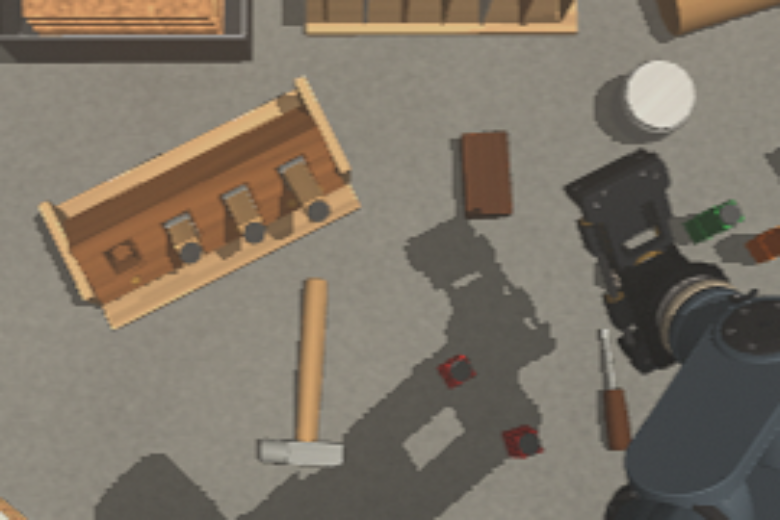

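The picture shows pocket 1 empty at (122,255) and the short, middle and long stamps home in pockets 2 to 4, at (185,240), (245,215) and (303,185). They stand 56, 77 and 97 mm above the face (expected 55, 75, 95), and the other things are where they were.

```bash
python3 -c "
from rig import robot
print(robot.hand_in())"
```

```text
the job is handed in; nothing more can be done
None
```

The job is handed in: pocket 1 proved to be the blocked one and was left empty, and the short, middle and long stamps are fully home in pockets 2, 3 and 4 (about 27.5 s of the 72 s used).

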